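Latch a laptop battery pack into its test cradle

ROBOT

A 6-joint arm with a two-finger parallel gripper is mounted at the origin on a cart in front of the work surface, level with it; the furniture and walls round the work are solid. World frame = base frame: x ahead of the robot, y to its left, z up, the work surface at z = 0. Lengths are in m, angles in rad, forces in N, time in s.
With the tool pointing down it reaches from about 0.375 to 0.975 m from the base axis. Payload 3.8 kg.
Tool frame: the origin (TCP) lies midway between the tips of the shut fingers; the grasp point (between the pads) lies 19 mm behind it; x points along the fingers, y is the direction in which the jaws open and shut, and the axes are right-handed (so a half turn about x gives the same grasp; the last joint's range is limited). The gripper opens to 88 mm and grips with 3 to 60 N. Pads are 18 mm wide; open, the fingers measure 123 mm over their backs; the gripper's body (75 mm by 187 mm) begins 45 mm behind the grasp point.
Start: joints at [1.171, 0.264, 1.604, -0, 1.274, -0.037], TCP at [0.24, 0.631, 0.239] pointing down, gripper open.
Joint ranges: [-2.63, 2.63], [-0.94, 2.18], [0.31, 2.57], [-1.31, 4.45], [0, 2.66], [-2.55, 2.55]. Speed limits (rad/s): [2.57, 2.57, 3.14, 3.14, 3.14, 3.14].

INTERFACE

Orientations are given as a rotation vector (axis times angle).
In Python, from cell import manip, inverse_kinematics, cams, order gives the robot as it stands. Calls block until the motion is done:
- manip.move_pose(position, orientation): joint-space move of the TCP to a pose.
- manip.move_linear(position, rate=0.15, rot=None): straight line of the TCP; rot=None keeps the orientation; rate is the mean speed in m/s.
- manip.set_joints(angles): joint-space move.
- manip.set_gripper(opening, force=None): finger opening in m; force is the grip in N (None keeps the last); returns when the fingers have stopped.
- manip.dwell(seconds).
- inverse_kinematics(position, orientation): joint angles nearest the present ones, or None.
- manip.state(): the state.
- cams.capture(name): name is "side" or "top" or "wrist"; returns a dict with "image" (384x512x3 uint8, blue, green, red), "z_map" (384x512 float32, m along the optical axis (not along the pixel's ray), 0 where there is no reading), "intrinsics" (3x3 intrinsics, pixels), "position" and "orientation" of the camera in the world; the wrist camera has in their place "T_tool_cam" (4x4, takes a point from camera to tool coordinates, whose origin is the TCP and whose axes are the tool frame's). Camera axes: x right, y down, z forward; pixel columns grow to the right and rows downward; lengths in m; the calibration is good to about 2 mm. A picture is of the moment at which its call begins: read the wrist's pose just before it.
A pose or a line that the arm cannot do raises manip.IKError and nothing moves.
- order.close_job(): hands the job in, once; it reports no verdict.
The state is a dict: "clock": time; "joint_pos": joint angles; "joint_velocities": joint speeds; "tau": joint torques, N m; "tool_pos": TCP position; "tcp_rot": TCP orientation; "contact_force": force on the tool from outside, world axes, zero at the start; "moment": the same for the moment, N m; "gripper_width": finger opening in m.
Only numpy, scipy, OpenCV 4.12 (cv2) and the standard library are available. Lean on these libraries where they do the work, as an engineer would, in place of code of your own. Each camera call takes 0.05 s, during which the arm holds its last target.

TASK

Lay the black laptop battery pack in the test cradle (either way round, right side up), press its end down on the sprung contact block until it is fully seated, and while it is held down push the keeper's thumb post fully home so that the steel tongue traps the pack with its contacts pressed. The contacts and the keeper bend easily, so press on the pack and push the keeper gently, each with no more than 30 N. Leave the things round about where they are.

Things in the scene. Friction and masses are not known exactly. Their poses are not given: they have to be found in the camera images.
- pack_center (a point): centre of the laptop battery pack, a plain black bar 235 x 46 x 21 mm, 0.2 to 0.45 kg, loose and flat on the blue mat; x along its length, y across its 46 mm width, z up. Grasp it across the width.
- cradle_seat (a point): fixed test cradle: grey metal plate 306 x 94 mm, top at 12 mm. Point: where the middle of a laid-in pack's underside belongs, 14 mm above the bench. x along the cradle to its latch end, y across, z up. Nest 241 x 49 mm between end stops and low side guides, flared, 17 mm above the point; both sides open for fingers at x -80..58 mm. Pad for the pack's far end: z 0, x -114..-86 mm.
- block_spot (a point): same axes, 97 mm along +x from cradle_seat, same height: over the sprung black contact block with a row of brass pins, 20 x 32 mm, its top 14 mm above this point. The pack's latch end lies on it at first, so a laid-in pack tilts up nearly 4 degrees. Block: about 5 N to start, 0.5 N more per mm.
- rest_spot (a point): same axes, 114 mm along +x from cradle_seat, same height: over one of two hard grey rests (x 60..80, 110..118 mm from cradle_seat) that stop the pressed-down end. Their height is set by hand on a slotted bracket and not measured: 0.5 to 8 mm above this point, so full seating must be felt: 5 to 12 N of spring, then a steep climb. The keeper rides on the same bracket, so shares its height.
- tongue_spot (a point): same axes, 120 mm along +x from cradle_seat, same height: below the edge of the steel keeper's tongue (25 mm wide, 5 mm thick) when the keeper is fully back. The tongue slides to -x over the pack's end, its underside about 2 mm above the top of the fully seated pack (top = 21 mm over the rests). With the pack not pressed down it only butts against the end face.
- post_spot (a point): same axes, at x 76, y 33 mm from cradle_seat, same height: below the middle of the latch-side (+x) face of the keeper's black thumb post when the keeper is fully back; push this face to -x. Post 14 mm wide in y, 12 mm thick, reaching 20 to 48 mm above this point plus the bracket's 0.5 to 8 mm. The keeper's side arm runs at y 33..40 mm from cradle_seat, 8 mm lower than the seated pack's top.
- press_spot (a point): same axes, at x 92, y 19 mm from cradle_seat, same height: the pack's edge is at y 23, so tips set here lie half on the pack and half beyond its edge, between post and tongue: they press the pack down and then, held down and moved to -x, push the post home in one stroke. 44 mm free between post and tongue (less the keeper's start value).
- contact_block (a joint): how far the sprung block is pressed into its housing, m: 0 up, 0.0145 end of travel. Reads 0.006 to 0.0135 with the pack fully seated (less the higher the bracket is set), about 0.002 less once the pack is let go and rises against the tongue.
- keeper (a joint): slide of the keeper, m: 0 to 0.003 at the start (back, nest open), 0.014 fully home at its stop, tongue over the pack's end. Tongue and post move with it towards the cradle's -x. Friction 2.5 N; stays where it is left.
- solder_spool: spool of solder, 54 mm across, 38 mm high, standing on the bench by the mat; origin at its underside. A bystander.
- flux_tin: round flat tin, 50 mm across, 18 mm high; origin at its underside. A bystander.

How it is judged:
By the outcome, as a careful person would: the job done as asked, in the order asked, and still so for the second after the job is handed in, with the robot touching nothing.
It also fails if it takes over 58 s, if anything falls off the work surface, if the arm or the gripper's body presses on something with over 40 N, if the wrist force passes 120 N, or if a joint passes its speed limit or range.

## Working session

There is one attempt and no reset: what is moved stays moved. The work goes in short steps, each a Python script; the robot and the scene stay as the last script left them, time stands still between calls to the robot, and variables do not carry over. Pictures are saved under pics/ and viewed, and the job is handed in when it is done.

```bash
mkdir -p pics; ls; python3 - <<'E'
from cell import manip,cams
import cv2,numpy as np
s=manip.state();print(s)
for n in("top","side","wrist"):
    c=cams.capture(n);cv2.imwrite(f"pics/{n}0.png",c["image"]);np.savez(f"{n}0.npz",**c)
    print(n,[ (k,c[k]) for k in c if k not in("image","z_map")])
E
```

```text
pics
{'clock': 0.0, 'joint_pos': array([ 1.17112918e+00,  2.64716780e-01,  1.60533130e+00, -3.69933538e-05,
        1.27366587e+00, -3.68789991e-02]), 'joint_velocities': array([-0.00039613,  0.0002881 ,  0.00093758,  0.00054212, -0.00142571,
       -0.00026326]), 'tau': array([ 8.04546266e-05, -5.02083707e+01, -3.56891406e+01,  7.28326058e-02,
        2.89051782e-02, -1.50673086e-04]), 'tool_pos': array([0.23928013, 0.63043731, 0.23743555]), 'tcp_rot': array([ 0.28301843,  1.5524149 , -0.28629843]), 'contact_force': array([-0.91954903,  0.25794716,  0.30979204]), 'moment': array([ 0.02271175,  0.02531118, -0.00988651]), 'gripper_width': 0.08766435755236254}
top [('intrinsics', array([[368.12724319,   0.        , 253.54660455],
       [  0.        , 368.12724319, 195.62516698],
       [  0.        ,   0.        ,   1.        ]])), ('position', array([0.36413009, 0.06700789, 0.95107164])), ('orientation', array([-2.14400154,  2.13691138, -0.17640728]))]
side [('intrinsics', array([[421.31481356,   0.        , 252.92549229],
       [  0.        , 421.31481356, 181.27970443],
       [  0.        ,   0.        ,   1.        ]])), ('position', array([ 0.26123871, -0.73253511,  0.53392211])), ('orientation', array([-2.0914244 ,  0.30375294, -0.19035326]))]
wrist [('intrinsics', array([[332.554727  ,   0.        , 251.59849293],
       [  0.        , 332.554727  , 193.14960495],
       [  0.        ,   0.        ,   1.        ]])), ('T_tool_cam', array([[ 8.05252978e-04, -2.77184070e-01,  9.60816498e-01,
        -1.47251503e-01],
       [ 9.99998878e-01,  1.43657909e-03, -4.23655544e-04,
         3.70463992e-04],
       [-1.26285832e-03,  9.60815761e-01,  2.77184916e-01,
        -7.04647842e-02],
       [ 0.00000000e+00,  0.00000000e+00,  0.00000000e+00,
         1.00000000e+00]]))]
```

View pics/top0.png

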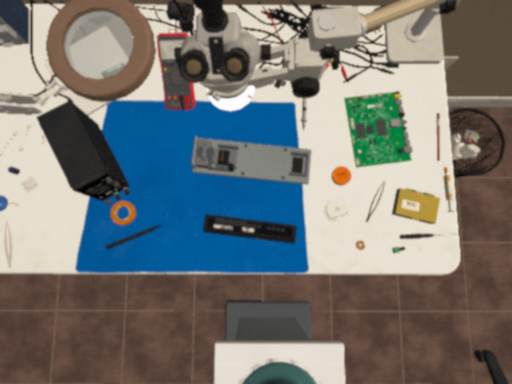

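View pics/side0.png

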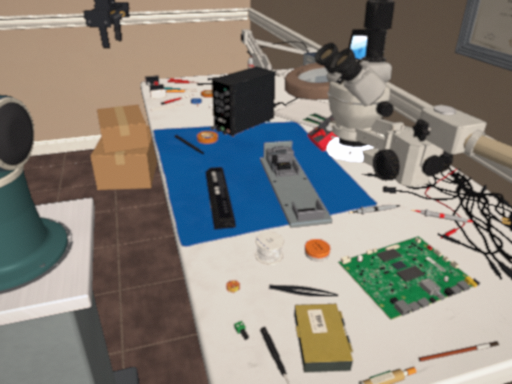

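View pics/wrist0.png

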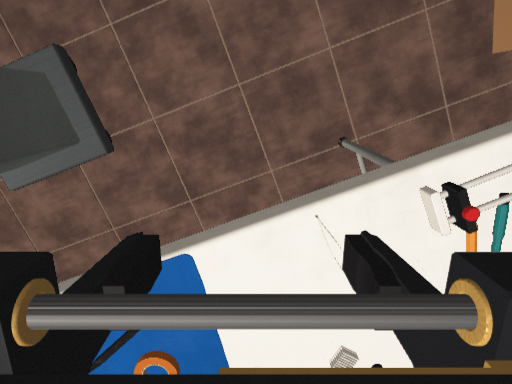

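```bash
cat > h.py <<'E'
import numpy as np,cv2
from scipy.spatial.transform import Rotation as R
def camT(c,state=None):
    if "T_tool_cam" in c:
        T=np.eye(4);T[:3,:3]=R.from_rotvec(state["tcp_rot"]).as_matrix();T[:3,3]=state["tool_pos"];return T@c["T_tool_cam"]
    T=np.eye(4);T[:3,:3]=R.from_rotvec(c["orientation"]).as_matrix();T[:3,3]=c["position"];return T
def cloud(c,T):
    K=c["intrinsics"];z=c["z_map"];v,u=np.mgrid[:z.shape[0],:z.shape[1]]
    P=np.stack([(u-K[0,2])/K[0,0]*z,(v-K[1,2])/K[1,1]*z,z],-1)
    return P@T[:3,:3].T+T[:3,3]
def ray(c,T,u,v,z):
    K=c["intrinsics"];d=T[:3,:3]@np.array([(u-K[0,2])/K[0,0],(v-K[1,2])/K[1,1],1]);return T[:3,3]+d*(z-T[2,3])/d[2]
def proj(c,T,P):
    K=c["intrinsics"];p=(np.asarray(P)-T[:3,3])@T[:3,:3];return p[...,:2]/p[...,2:]*K[0,0]+K[:2,2]
E
python3 - <<'E'
from h import *
for n in("top","side"):
    c=dict(np.load(f"{n}0.npz"));T=camT(c);W=cloud(c,T)
    if n=="top":
        for (u,v) in [(250,228),(205,165),(215,155),(250,160),(280,165),(200,60),(230,70),(310,85),(230,98),(80,150),(150,200),(340,175),(335,210)]:print(u,v,W[v,u].round(3))
        im=c["image"]
        cv2.imwrite("pics/top0z.png",cv2.resize(im[120:250,180:330],None,fx=5,fy=4.4,interpolation=cv2.INTER_CUBIC))
        m=((im.max(2)<60)).astype(np.uint8); m[:,:195]=0;m[:205]=0;m[250:]=0;m[:,305:]=0
        cs=max(cv2.findContours(m,0,1)[0],key=cv2.contourArea);r=cv2.minAreaRect(cs);print(r)
        b=cv2.boxPoints(r);print([ray(c,T,*p,0.021).round(3) for p in b],ray(c,T,*r[0],.021))
    else:
        # obstacles above: points with x .3-.8,z>.1
        m=(W[...,2]>.1)&(W[...,0]>.3)&(W[...,0]<.85)&(abs(W[...,1])<.5)&(c["z_map"]>0)
        Q=W[m]
        for y0 in np.arange(-.4,.45,.1):
            q=Q[(Q[:,1]>y0)&(Q[:,1]<y0+.1)]
            if len(q):print(y0.round(2),len(q),q.min(0).round(3),q.max(0).round(3))
c=dict(np.load("top0.npz"));W=cloud(c,camT(c));m=(W[...,2]>.06)&(W[...,0]>.2)&(c["z_map"]>0);Q=W[m]
for y0 in np.arange(-.4,.5,.1):
    q=Q[(Q[:,1]>y0)&(Q[:,1]<y0+.1)]
    if len(q):print("top",y0.round(2),len(q),q.min(0).round(3),q.max(0).round(3))
E
```

```text
250 228 [0.431 0.071 0.019]
205 165 [0.589 0.186 0.039]
215 155 [0.621 0.164 0.018]
250 160 [0.61  0.072 0.012]
280 165 [ 0.597 -0.006  0.011]
200 60 [0.732 0.167 0.297]
230 70 [0.717 0.11  0.286]
310 85 [ 0.759 -0.069  0.139]
230 98 [0.741 0.121 0.103]
80 150 [0.592 0.447 0.162]
150 200 [0.504 0.332 0.001]
340 175 [ 0.57  -0.163  0.013]
335 210 [ 0.476 -0.142  0.034]
((249.453857421875, 228.36924743652344), (90.79342651367188, 16.248550415039062), 7.125016689300537)
[array([0.424, 0.189, 0.021]), array([0.464, 0.185, 0.021]), array([ 0.437, -0.044,  0.021]), array([ 0.396, -0.038,  0.021])] [0.43017599 0.07279197 0.021     ]
-0.2 2220 [ 0.793 -0.179  0.1  ] [ 0.85  -0.1    0.237]
-0.1 2073 [ 0.749 -0.1    0.1  ] [ 0.85  -0.001  0.237]
-0.0 3717 [0.697 0.    0.1  ] [0.85  0.1   0.317]
0.1 3080 [0.698 0.1   0.101] [0.85  0.2   0.408]
0.2 54 [0.702 0.2   0.225] [0.742 0.21  0.304]
0.3 946 [0.519 0.308 0.1  ] [0.839 0.4   0.163]
0.4 1908 [0.499 0.4   0.1  ] [0.85  0.5   0.164]
top -0.4 716 [ 0.916 -0.399  0.06 ] [ 0.984 -0.3    0.204]
top -0.3 700 [ 0.868 -0.3    0.183] [ 0.94  -0.2    0.216]
top -0.2 1656 [ 0.796 -0.2    0.078] [ 0.903 -0.1    0.24 ]
top -0.1 3004 [ 0.751 -0.1    0.064] [ 0.899 -0.     0.241]
top -0.0 2163 [0.699 0.    0.06 ] [0.849 0.1   0.319]
top 0.1 4439 [0.575 0.1   0.06 ] [0.85  0.2   0.377]
top 0.2 1817 [0.703 0.2   0.06 ] [0.939 0.3   0.307]
top 0.3 3950 [0.521 0.3   0.06 ] [0.95  0.4   0.181]
top 0.4 7767 [0.501 0.4   0.06 ] [0.951 0.5   0.181]
```

View pics/top0z.png

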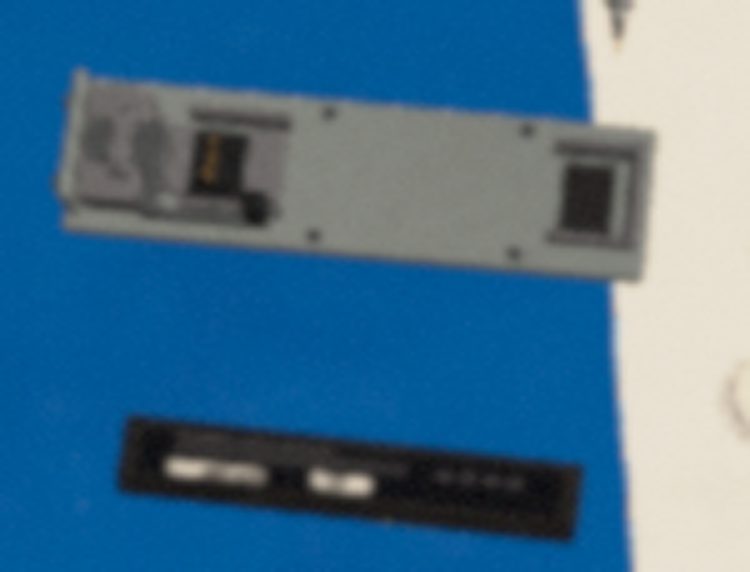

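```bash
python3 - <<'E'
from h import *
from cell import manip,inverse_kinematics
Q=[]
for n in("top","side"):
    c=dict(np.load(f"{n}0.npz"));T=camT(c);W=cloud(c,T);Q.append(W[c["z_map"]>0])
Q=np.concatenate(Q);Q=Q[(Q[:,0]>.64)&(Q[:,0]<.9)]
for y0 in np.arange(-.1,.26,.05):
    print(y0.round(2),[ (z.round(2),q[:,0].min().round(3)) for z in np.arange(.04,.5,.04) for q in [Q[(Q[:,1]>y0)&(Q[:,1]<y0+.05)&(Q[:,2]>z)&(Q[:,2]<z+.04)]] if len(q)])
c=dict(np.load("top0.npz"));T=camT(c);W=cloud(c,T);im=c["image"].astype(int)
hsv=cv2.cvtColor(c["image"],cv2.COLOR_BGR2HSV)
m=((hsv[...,1]<70)&(hsv[...,2]>60)&(hsv[...,2]<190)).astype(np.uint8)
m[:130]=0;m[195:]=0;m[:,:180]=0;m[:,320:]=0
cs=max(cv2.findContours(m,0,1)[0],key=cv2.contourArea);r=cv2.minAreaRect(cs);print(r)
b=[ray(c,T,*p,0.012) for p in cv2.boxPoints(r)];print(np.round(b,3),np.mean(b,0))
s=manip.state();print(R.from_rotvec(s["tcp_rot"]).as_matrix().round(2))
for a in (0.,np.pi):
  for th in(-.12,):
    ty=np.array([np.cos(th+a),np.sin(th+a),0]);tx=np.array([0,0,-1.]);M=np.stack([tx,ty,np.cross(tx,ty)],1)
    for p in([.52,.10,.25],[.43,.07,.03],[.6,.07,.05]):
        print(a,p,inverse_kinematics(p,R.from_matrix(M).as_rotvec()))
E
```

```text
-0.1 [(np.float64(0.04), np.float64(0.751)), (np.float64(0.08), np.float64(0.749)), (np.float64(0.12), np.float64(0.749)), (np.float64(0.16), np.float64(0.785)), (np.float64(0.2), np.float64(0.795)), (np.float64(0.24), np.float64(0.835))]
-0.05 [(np.float64(0.04), np.float64(0.795)), (np.float64(0.08), np.float64(0.75)), (np.float64(0.12), np.float64(0.749)), (np.float64(0.16), np.float64(0.782))]
0.0 [(np.float64(0.04), np.float64(0.793)), (np.float64(0.08), np.float64(0.774)), (np.float64(0.12), np.float64(0.773)), (np.float64(0.16), np.float64(0.791)), (np.float64(0.2), np.float64(0.793))]
0.05 [(np.float64(0.04), np.float64(0.734)), (np.float64(0.08), np.float64(0.746)), (np.float64(0.12), np.float64(0.74)), (np.float64(0.16), np.float64(0.731)), (np.float64(0.2), np.float64(0.732)), (np.float64(0.24), np.float64(0.697)), (np.float64(0.28), np.float64(0.698))]
0.1 [(np.float64(0.04), np.float64(0.73)), (np.float64(0.08), np.float64(0.731)), (np.float64(0.12), np.float64(0.73)), (np.float64(0.16), np.float64(0.727)), (np.float64(0.2), np.float64(0.728)), (np.float64(0.24), np.floa
[... 1045 characters left out ...]
069062232971191)
[[ 0.581  0.232  0.012]
 [ 0.719  0.212  0.012]
 [ 0.662 -0.1    0.012]
 [ 0.526 -0.074  0.012]] [0.62203284 0.06750996 0.012     ]
[[-0.    0.35  0.93]
 [-0.    0.93 -0.35]
 [-1.   -0.   -0.  ]]
0.0 [0.52, 0.1, 0.25] [ 1.42947940e-01 -1.96203538e-02  1.89924758e+00 -4.44089210e-16
  1.26196543e+00  2.62947940e-01]
0.0 [0.43, 0.07, 0.03] [ 1.04189340e-01  5.30780025e-02  2.28193468e+00 -8.88178420e-16
  8.06579969e-01  2.24189340e-01]
0.0 [0.6, 0.07, 0.05] [ 7.49095246e-02  3.12637835e-01  1.91917660e+00 -4.44089210e-16
  9.09778221e-01  1.94909525e-01]
3.141592653589793 [0.52, 0.1, 0.25] None
3.141592653589793 [0.43, 0.07, 0.03] None
3.141592653589793 [0.6, 0.07, 0.05] None
```

```bash
cat >> h.py <<'E'
def rv(th):  # tool down, tool y at angle th from world x
    ty=np.array([np.cos(th),np.sin(th),0]);tx=np.array([0,0,-1.]);return R.from_matrix(np.stack([tx,ty,np.cross(tx,ty)],1)).as_rotvec()
E
python3 - <<'E'
from h import *
from cell import manip,cams
manip.move_pose([.52,.07,.25],rv(0))
manip.dwell(.3)
s=manip.state();c=cams.capture("wrist");print(s["clock"],s["tool_pos"],s["contact_force"])
np.savez("w1.npz",Tw=camT(c,s),**c);cv2.imwrite("pics/w1.png",c["image"])
E
```

```text
2.6917 [0.52001097 0.07042855 0.24994604] [-0.19627941  0.13627918 -0.11809317]
```

View pics/w1.png

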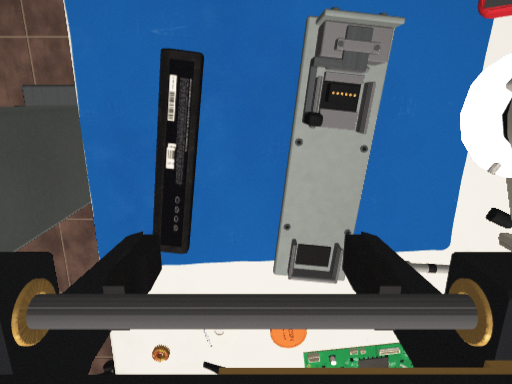

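```bash
python3 - <<'E'
from h import *
c=dict(np.load("w1.npz"));T=c["Tw"];W=cloud(c,T);ok=c["z_map"]>0
A=ok&(W[...,0]>.37)&(W[...,0]<.5)&(W[...,1]>-.07)&(W[...,1]<.22)&(W[...,2]>.015)&(W[...,2]<.03)
A[240:]&=True
print("pack z",np.percentile(W[A][:,2],[5,50,95]))
r=cv2.minAreaRect(W[A][:,:2].astype(np.float32));print("pack depth",r,cv2.boxPoints(r))
B=((c["image"].max(2)<60)|False).astype(np.uint8);B[:40]=0;B[:,:150]=0;B[:,215:]=0;B[262:]=0
cs=max(cv2.findContours(B,0,1)[0],key=cv2.contourArea);print(cv2.boundingRect(cs))
g=cv2.resize(c["image"][0:290,265:410],None,fx=4,fy=2*1.0*2*.5,interpolation=cv2.INTER_CUBIC)
cv2.imwrite("pics/w1a.png",cv2.resize(c["image"][0:140,280:410],None,fx=4.2,fy=4.2,interpolation=cv2.INTER_CUBIC))
cv2.imwrite("pics/w1b.png",cv2.resize(c["image"][210:290,265:360],None,fx=6,fy=6,interpolation=cv2.INTER_CUBIC))
cv2.imwrite("pics/w1p.png",cv2.resize(c["image"][30:270,140:220],None,fx=2.4,fy=2.4,interpolation=cv2.INTER_CUBIC))
# height map cradle
Cm=ok&(W[...,0]>.53)&(W[...,0]<.69)&(W[...,1]>-.12)&(W[...,1]<.26)&(W[...,2]>.006)&(W[...,2]<.016)
r=cv2.minAreaRect(W[Cm][:,:2].astype(np.float32));print("plate",r)
Z=W[...,2];h=np.clip(Z/0.08*255,0,255).astype(np.uint8)
cv2.imwrite("pics/w1h.png",cv2.resize(cv2.applyColorMap(h,cv2.COLORMAP_JET)[0:290,260:420],None,fx=2,fy=2,interpolation=cv2.INTER_NEAREST))
E
```

```text
pack z [0.01690432 0.02165174 0.02318451]
pack depth ((0.4327670931816101, 0.07215569168329239), (0.23554031550884247, 0.042925771325826645), 83.1239242553711) [[ 0.39735886 -0.04219781]
 [ 0.4399759  -0.04733698]
 [ 0.46817532  0.18650919]
 [ 0.4255583   0.19164836]]
(150, 49, 54, 213)
plate ((0.6104580760002136, 0.06776922941207886), (0.30558764934539795, 0.09464579075574875), 84.30502319335938)
```

View pics/w1a.png

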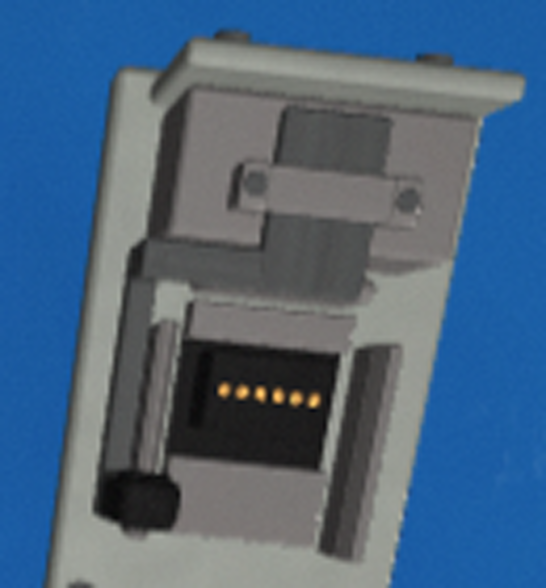

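View pics/w1b.png

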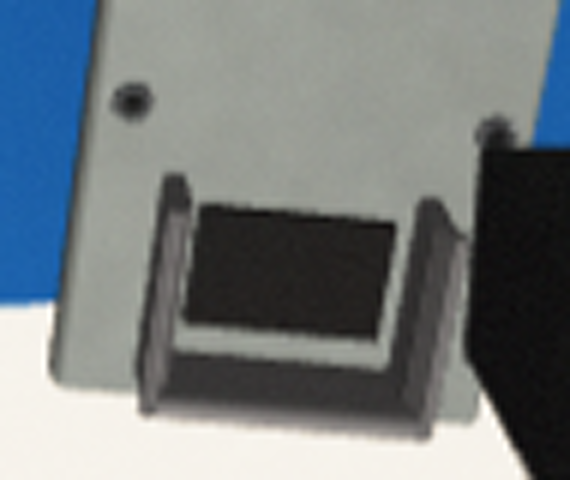

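View pics/w1h.png

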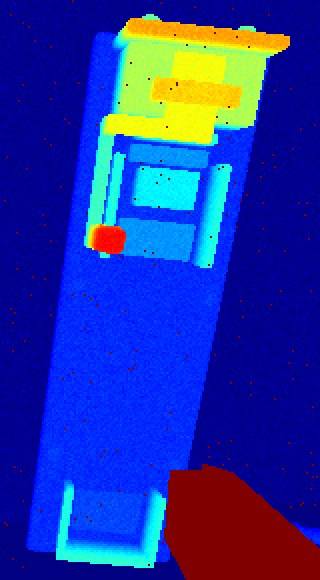

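```bash
python3 - <<'E'
from h import *
c=dict(np.load("w1.npz"));T=c["Tw"];W=cloud(c,T)
pad=np.array([(200,205),(397,222),(378,342),(182,322)])/6+np.array([265,210])-.4
blk=np.array([(187,342),(340,353),(318,470),(168,456)])/4.2+np.array([280,0])-.4
P=np.array([ray(c,T,*p,.014) for p in pad]);B=np.array([ray(c,T,*p,.028) for p in blk])
for Q in(P,B):
    print(Q.round(4),Q.mean(0),[np.linalg.norm(Q[i]-Q[i-1]).round(4) for i in range(4)])
p,b=P.mean(0)[:2],B.mean(0)[:2];d=b-p;print("len",np.linalg.norm(d),np.degrees(np.arctan2(d[1],d[0])))
x=d/np.linalg.norm(d);y=np.array([-x[1],x[0]]);print("seat est",p+x*100,b-x*97)
th=np.radians(84.3);x=np.array([np.cos(th),np.sin(th)]);y=np.array([-x[1],x[0]])
o=np.array([.6105,.0678])
L=(W[...,:2]-o);lx=L@x;ly=L@y;z=W[...,2]
ok=(c["z_map"]>0)&(abs(ly)<.055)&(abs(lx)<.16)
def st(n,m):print(n,m.sum(),"x",np.percentile(lx[m],[1,50,99]).round(4),"y",np.percentile(ly[m],[1,50,99]).round(4),"z",np.percentile(z[m],[5,50,95]).round(4))
st("plate",ok&(abs(z-.012)<.002))
st("post",ok&(z>.045)&(lx<.1))
st("farwall",ok&(z>.02)&(lx<-.1)&(lx>-.15))
st("guide-",ok&(z>.02)&(z<.035)&(ly<-.02)&(lx>.04)&(lx<.11))
st("guide+",ok&(z>.022)&(z<.035)&(ly>.015)&(ly<.031)&(lx>.085)&(lx<.11))
st("tongue",ok&(z>.033)&(lx>.1)&(lx<.132)&(abs(ly)<.014))
st("rest",ok&(z>.011)&(z<.023)&(lx>.062)&(lx<.078)&(abs(ly)<.012))
st("rest2",ok&(z>.013)&(z<.023)&(lx>.108)&(lx<.119)&(abs(ly)<.012))
st("block",ok&(z>.02)&(z<.033)&(lx>.085)&(lx<.109)&(abs(ly)<.018))
E
```

```text
[[ 0.5792 -0.0351  0.014 ]
 [ 0.6207 -0.0388  0.014 ]
 [ 0.6186 -0.0668  0.014 ]
 [ 0.5765 -0.0622  0.014 ]] [ 0.59875501 -0.05073468  0.014     ] [np.float64(0.0273), np.float64(0.0416), np.float64(0.0281), np.float64(0.0423)]
[[0.5971 0.158  0.028 ]
 [0.6357 0.1555 0.028 ]
 [0.6327 0.1269 0.028 ]
 [0.594  0.1303 0.028 ]] [0.61484902 0.14270128 0.028     ] [np.float64(0.0279), np.float64(0.0387), np.float64(0.0287), np.float64(0.0389)]
len 0.1941043303240316 85.24390502345895
seat est [ 8.89017692 99.60493411] [ -7.42783023 -96.52329745]
plate 9680 x [-0.1436 -0.0117  0.1423] y [-0.0456  0.0042  0.0468] z [0.0118 0.0132 0.0139]
post 15344 x [-0.0101  0.0177  0.0484] y [0.0305 0.0408 0.0544] z [0.2621 0.3282 0.3421]
farwall 811 x [-0.1456 -0.1393 -0.1005] y [-0.0303 -0.0053  0.0307] z [0.0217 0.0315 0.034 ]
guide- 480 x [0.0408 0.0671 0.0933] y [-0.0308 -0.026  -0.0204] z [0.0213 0.0302 0.0331]
guide+ 73 x [0.0851 0.0905 0.1018] y [0.0151 0.0256 0.0307] z [0.0221 0.0295 0.0332]
tongue 1013 x [0.1002 0.1166 0.1317] y [-0.0136  0.0007  0.0137] z [0.0479 0.05   0.0542]
rest 114 x [0.0621 0.0648 0.0676] y [-0.0118  0.0001  0.0116] z [0.0127 0.0138 0.0153]Traceback (most recent call last):
  File "<stdin>", line 22, in <module>
  File "<stdin>", line 14, in st
    return _quantile_unchecked(
        a, q, axis, out, overwrite_input, method, keepdims, weights)
    return _ureduce(a,
                    func=_quantile_ureduce_func,
    ...<5 lines>...
                    overwrite_input=overwrite_input,
                    method=method)
    r = func(a, **kwargs)
    result = _quantile(arr,
                       quantiles=q,
    ...<2 lines>...
                       out=out,
                       weights=wgt)
    slices_having_nans = np.isnan(arr[-1, ...])
                                  ~~~^^^^^^^^^
IndexError: index -1 is out of bounds for axis 0 with size 0
```

```bash
python3 - <<'E'
from h import *
c=dict(np.load("w1.npz"));T=c["Tw"];W=cloud(c,T)
th=np.radians(84.3);x=np.array([np.cos(th),np.sin(th)]);y=np.array([-x[1],x[0]])
o=np.array([.6105,.0678])-.0191*x;print(o)
L=(W[...,:2]-o);lx=L@x*1000;ly=L@y*1000;z=W[...,2]*1000-1
ok=(c["z_map"]>0)&(z<90)
def prof(a,lo,hi,b,blo,bhi):
    out=[]
    for t in range(lo,hi,2):
        m=ok&(a>=t)&(a<t+2)&(b>blo)&(b<bhi)
        if m.sum()>1:out.append((t+1,int(np.median(z[m])*2)/2))
    print(*out)
print("along x,y0");prof(lx,-145,176,ly,-4,4)
print("x at y 36");prof(lx,40,140,ly,30,42)
print("y at x92-102");prof(ly,-50,50,lx,92,102)
print("y at x65-78");prof(ly,-50,50,lx,64,70)
print("y at -110..-90");prof(ly,-50,50,lx,-112,-90)
print("y at 110-118");prof(ly,-50,50,lx,112,116)
E
```

```text
[0.60860299 0.04879444]
along x,y0
(-126, 32.0) (-124, 32.0) (-122, 27.5) (-120, 20.5) (-118, 12.0) (-116, 12.5) (-114, 14.0) (-112, 14.5) (-110, 14.5) (-108, 14.5) (-106, 14.0) (-104, 14.0) (-102, 14.5) (-100, 14.0) (-98, 14.5) (-96, 14.0) (-94, 14.5) (-92, 14.5) (-90, 14.0) (-88, 14.5) (-86, 12.5) (-84, 12.5) (-82, 12.0) (-80, 12.5) (-78, 12.0) (-76, 12.0) (-74, 12.0) (-72, 12.0) (-70, 12.5) (-68, 12.0) (-66, 12.0) (-64, 12.0) (-62, 12.0) (-60, 11.5) (-58, 12.5) (-56, 12.0) (-54, 12.5) (-52, 12.5) (-50, 12.5) (-48, 12.0) (-46, 12.5) (-44, 12.5) (-42, 12.0) (-40, 12.5) (-38, 12.0) (-36, 12.5) (-34, 12.0) (-32, 12.0) (-30, 12.5) (-28, 12.0) (-26, 12.5) (-24, 12.0) (-22, 12.0) (-20, 12.0) (-18, 12.5) (-16, 12.0) (-14, 12.5) (-12, 12.5) (-10, 12.0) (-8, 12.5) (-6, 12.0) (-4, 12.5) (-2, 12.5) (0, 12.0) (2, 12.0) (4, 12.0) (6, 12.0) (8, 12.0) (10, 12.5) (12, 12.0) (14, 12.5) (16, 12.0) (18, 12.5) (20, 12.5) (22, 11.5) (24, 12.5) (26, 12.0) (28, 12.5) (30, 12.0) (32, 12.5) (34, 12.5) (36, 12.0) (38, 12.0) (40, 12.5) (42, 12.0) (44, 12.0) (46, 12.0) (48, 12.0) (50, 12.0) (52, 11.5) (54, 12
[... 2545 characters left out ...]
, 13.5) (21, 13.5) (25, 27.5) (27, 31.0) (29, 26.0) (31, 12.5) (33, 12.5) (35, 12.0) (37, 12.0) (39, 12.0) (41, 12.0) (43, 12.5) (45, 12.0) (47, 7.0) (49, 0.0)
y at 110-118
(-45, 11.0) (-43, 13.0) (-41, 12.5) (-39, 12.0) (-37, 11.5) (-35, 12.0) (-33, 12.0) (-31, 12.5) (-29, 12.0) (-27, 12.0) (-25, 11.5) (-23, 12.5) (-21, 20.0) (-19, 20.5) (-17, 20.0) (-15, 20.5) (-13, 20.5) (-11, 20.0) (-9, 20.5) (-7, 21.0) (-5, 21.5) (-3, 20.0) (-1, 20.5) (1, 20.5) (3, 20.5) (5, 20.5) (7, 21.0) (9, 21.0) (11, 20.5) (13, 20.5) (15, 20.5) (17, 20.0) (19, 20.5) (21, 17.0) (23, 12.5) (25, 11.5) (27, 12.5) (29, 12.5) (33, 33.0) (35, 34.0) (37, 33.0) (39, 32.0) (41, 13.0) (43, 12.5) (45, 11.0) (47, 6.0) (49, 0.0)
```

```bash
python3 - <<'E'
from h import *
Q=[]
for n in("top","side","w1"):
    c=dict(np.load(f"{n}.npz" if n=="w1" else f"{n}0.npz"));T=c["Tw"] if n=="w1" else camT(c);W=cloud(c,T);Q.append(W[c["z_map"]>0])
Q=np.concatenate(Q[:2])
m=(Q[:,0]>.68)&(Q[:,0]<.78)&(Q[:,1]>-.05)&(Q[:,1]<.26)&(Q[:,2]>.08);Q=Q[m]
for y0 in np.arange(-.04,.24,.02):
    print(y0.round(2),[(int(z*1000),int(q[:,0].min()*1000)) for z in np.arange(.08,.36,.03) for q in [Q[(Q[:,1]>y0)&(Q[:,1]<y0+.02)&(Q[:,2]>z)&(Q[:,2]<z+.03)]] if len(q)])
E
python3 - <<'E'
from h import *
from cell import manip
c=np.array([.4325,.0722]);d=np.array([.1197,.9928]);d/=np.linalg.norm(d)
th=np.arctan2(d[1],d[0])-np.pi/2;p=c-.015*d
manip.set_gripper(.075,25)
manip.move_pose([*p,.09],rv(th))
manip.move_linear([*p,.004],rate=.08)
s=manip.state();print(s["clock"],s["tool_pos"],s["contact_force"])
manip.set_gripper(.03,27)
s=manip.state();print(s["clock"],s["tool_pos"],s["contact_force"],s["gripper_width"])
manip.move_linear([*p,.09],rate=.1)
s=manip.state();print(s["clock"],s["tool_pos"],s["contact_force"],s["moment"],s["gripper_width"])
E
```

```text
-0.04 [(80, 749), (110, 750)]
-0.02 []
0.0 []
0.02 [(80, 779), (110, 776)]
0.04 [(80, 773), (110, 772), (169, 775), (200, 761), (229, 757)]
0.06 [(80, 766), (110, 767), (140, 749), (169, 742), (200, 738), (229, 730), (260, 701), (290, 707)]
0.08 [(80, 746), (110, 747), (140, 734), (169, 731), (200, 732), (229, 725), (260, 696), (290, 704)]
0.1 [(80, 739), (110, 738), (140, 731), (169, 726), (200, 729), (229, 728), (260, 698), (290, 719)]
0.12 [(80, 738), (110, 738), (140, 730), (169, 727), (200, 728), (229, 737), (260, 704), (290, 714)]
0.14 [(80, 728), (110, 730), (140, 731), (169, 728), (200, 727), (229, 738), (260, 704), (290, 717)]
0.16 [(80, 740), (110, 740), (140, 735), (169, 731), (200, 731), (229, 720), (260, 697), (290, 724)]
0.18 [(140, 745), (169, 738), (200, 736), (229, 720), (260, 698), (290, 722)]
0.2 [(200, 740), (229, 741), (260, 702), (290, 714)]
0.22 []
5.1167 [0.43127227 0.05734242 0.0044787 ] [ 0.91431565 -0.38226937  0.26197664]
5.6667 [0.42982132 0.0573235  0.00399218] [-3.92855322  0.80503687  5.51549411] 0.045561716656800304
6.675 [0.42998203 0.0572436  0.08923612] [ 0.43594065  0.10567592 -3.56799814] [-0.11411861  0.14289326 -0.0361617 ] 0.04599560853129365
```

```bash
python3 - <<'E'
from h import *
from cell import manip,cams
s=manip.state();c=cams.capture("wrist")
np.savez("w2.npz",Tw=camT(c,s),**c);cv2.imwrite("pics/w2.png",c["image"])
T=c["T_tool_cam"];W=cloud(c,T)  # tool coords: x down
print(s["tool_pos"])
m=(c["z_map"]>0)&(abs(W[...,1])<.035)&(W[...,0]>-.03)&(W[...,0]<-.008)
P=W[m];print(np.percentile(P,[.5,50,99.5],axis=0).round(4))
r=cv2.minAreaRect(P[:,1:].astype(np.float32));print(r)
for z in np.arange(-.15,.14,.02):
    q=P[(P[:,2]>z)&(P[:,2]<z+.02)]
    if len(q)>20:print(z.round(2),len(q),np.median(q[:,0]).round(4),np.percentile(q[:,1],[1,99]).round(4),q[:,2].min().round(4),q[:,2].max().round(4))
E
```

```text
[0.42998203 0.0572436  0.08923612]
[[-0.0283 -0.0316 -0.1039]
 [-0.0172  0.0018 -0.0452]
 [-0.0083  0.0319  0.0525]]
((-0.0017468314617872238, -0.02455279231071472), (0.16607347130775452, 0.06946904212236404), 82.77325439453125)
-0.11 5135 -0.0167 [-0.0195  0.0228] -0.1061 -0.09
-0.09 6399 -0.0169 [-0.0197  0.0228] -0.09 -0.07
-0.07 5600 -0.0171 [-0.0198  0.0228] -0.07 -0.05
-0.05 4991 -0.0172 [-0.0197  0.0229] -0.05 -0.03
-0.03 4925 -0.0175 [-0.0341  0.0341] -0.03 -0.01
-0.01 5710 -0.0178 [-0.0294  0.0311] -0.01 0.01
0.01 566 -0.017 [-0.0205  0.0233] 0.01 0.0182
0.03 2914 -0.018 [-0.0198  0.0231] 0.0302 0.05
0.05 511 -0.0163 [-0.021   0.0233] 0.05 0.0616
```

View pics/w2.png

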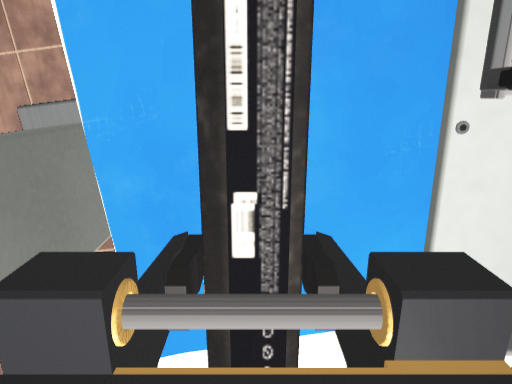

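```bash
python3 - <<'E'
from h import *
c=dict(np.load("w2.npz"));im=c["image"].astype(int);W=cloud(c,c["T_tool_cam"])
for r in(20,60,100,150,200):
    nb=np.where(im[r,120:400,0]<130)[0]+120
    l,rr=nb.min(),nb.max()
    print(r,l,rr,[(W[r,u]*1000).round(1).tolist() for u in(l,l+2,l+5,250,rr-5,rr-2,rr)])
print((W[100,188:202]*1000).round(1).tolist())
# cradle in top cam
c=dict(np.load("top0.npz"));T=camT(c);W=cloud(c,T)
m=(c["z_map"]>0)&(W[...,0]>.53)&(W[...,0]<.69)&(W[...,1]>-.12)&(W[...,1]<.26)&(W[...,2]>.006)&(W[...,2]<.08)
r=cv2.minAreaRect(W[m][:,:2].astype(np.float32));print("top plate",r)
m=(c["z_map"]>0)&(W[...,0]>.38)&(W[...,0]<.5)&(W[...,1]>-.07)&(W[...,1]<.22)&(W[...,2]>.012)&(W[...,2]<.03)
print("top pack",cv2.minAreaRect(W[m][:,:2].astype(np.float32)))
c=dict(np.load("w1.npz"));T=c["Tw"];W=cloud(c,T)
m=(c["z_map"]>0)&(W[...,0]>.38)&(W[...,0]<.5)&(W[...,1]>-.07)&(W[...,1]<.22)&(W[...,2]>.008)&(W[...,2]<.03)
print("w1 pack",cv2.minAreaRect(W[m][:,:2].astype(np.float32)))
c=dict(np.load("side0.npz"));T=camT(c);W=cloud(c,T)
m=(c["z_map"]>0)&(W[...,0]>.38)&(W[...,0]<.5)&(W[...,1]>-.07)&(W[...,1]<.22)&(W[...,2]>.017)&(W[...,2]<.03)
print("side pack",cv2.minAreaRect(W[m][:,:2].astype(np.float32)))
m=(c["z_map"]>0)&(W[...,0]>.53)&(W[...,0]<.69)&(W[...,1]>-.12)&(W[...,1]<.26)&(W[...,2]>.006)&(W[...,2]<.016)
print("side plate",cv2.minAreaRect(W[m][:,:2].astype(np.float32)))
E
```

```text
20 192 312 [[-6.4, -21.9, -99.8], [-7.9, -20.9, -99.5], [-7.5, -19.9, -99.6], [-17.8, 0.3, -97.5], [-14.8, 20.9, -98.2], [-13.7, 22.1, -98.4], [-14.5, 22.7, -98.2]]
60 194 310 [[-5.8, -21.9, -85.6], [-7.5, -20.9, -85.4], [-7.8, -19.7, -85.4], [-17.8, 0.3, -84.4], [-14.6, 20.8, -84.7], [-14.7, 21.9, -84.7], [-13.0, 22.9, -84.9]]
100 196 309 [[-7.0, -21.6, -70.3], [-7.2, -20.8, -70.3], [-7.6, -19.5, -70.3], [-17.1, 0.3, -70.4], [-15.7, 20.9, -70.4], [-14.2, 22.3, -70.4], [-14.2, 23.1, -70.4]]
150 198 306 [[-5.8, -21.9, -49.7], [-8.0, -20.7, -50.1], [-8.7, -19.4, -50.2], [-17.9, 0.3, -51.6], [-16.2, 20.5, -51.4], [-14.3, 22.0, -51.1], [-12.8, 23.0, -50.9]]
200 200 304 [[-6.0, -22.0, -27.4], [-8.6, -20.7, -28.3], [-9.0, -19.3, -28.4], [-17.4, 0.3, -31.0], [-15.5, 20.7, -30.5], [-15.2, 22.0, -30.4], [-13.2, 23.1, -29.8]]
[[87.9, -42.4, -69.4], [87.9, -41.7, -69.4], [88.4, -41.1, -69.4], [87.9, -40.4, -69.4], [86.5, -39.4, -69.4], [87.5, -38.9, -69.4], [87.4, -38.2, -69.4], [88.0, -37.7, -69.4], [-7.0, -21.6, -70.3], [-6.6, -21.3, -70.3], [-7.2, -20.8, -70.3], [-7.6, -20.3, -70.3], [-8.1, -19.9, -70.3], [-7.6, -19.5, -70.3]]
top plate ((0.6103766560554504, 0.06909292936325073), (0.30944064259529114, 0.095234714448452), 84.12509155273438)
top pack ((0.4318143427371979, 0.07298409193754196), (0.2346423715353012, 0.044893715530633926), 82.90365600585938)
w1 pack ((0.4309854209423065, 0.0723714530467987), (0.23554344475269318, 0.04654219374060631), 83.11621856689453)
side pack ((0.4328932464122772, 0.07151707261800766), (0.2364300638437271, 0.03454374149441719), 83.16560363769531)
side plate ((0.6083128452301025, 0.06551056355237961), (0.3086346983909607, 0.0942988321185112), 84.27855682373047)
```

```bash
cat >> h.py <<'E'
TH=np.radians(84.3);EX=np.array([np.cos(TH),np.sin(TH),0]);EY=np.array([-EX[1],EX[0],0]);EZ=np.array([0,0,1.])
SEAT=np.array([.6083,.0483,.014])
def loc(x,y,z):return SEAT+EX*x+EY*y+EZ*z
def rotc(al): # tool gripping across cradle, latch end raised by al
    xp=np.cos(al)*EX+np.sin(al)*EZ;zp=np.cross(xp,EY);return R.from_matrix(np.stack([-zp,-EY,-xp],1)),xp,zp
E
python3 - <<'E'
from h import *
from cell import manip
al=np.radians(3.9);Rm,xp,zp=rotc(al)
org=loc(-.0005,0,.114*np.tan(al))
tcp=org-.0152*xp+.0035*zp;rot=Rm.as_rotvec();print(tcp)
s=manip.state();p=s["tool_pos"]
manip.move_linear([p[0],p[1],.11],rate=.1)
manip.move_linear(tcp+[0,0,.08],rate=.12,rot=rot)
s=manip.state();f0=s["contact_force"];print(s["clock"],s["tool_pos"],f0)
manip.move_linear(tcp+[0,0,.021],rate=.06)
z=.021
while z>-.002:
    z-=.0015;manip.move_linear(tcp+[0,0,z],rate=.03)
    s=manip.state();df=s["contact_force"]-f0;print(round(z,4),df.round(1),(s["tool_pos"]-tcp-[0,0,z]).round(4))
    if np.linalg.norm(df)>4:break
print(s["clock"])
E
```

```text
[0.60672053 0.03247578 0.0242298 ]
8.7167 [0.60604109 0.0326653  0.10415459] [-0.8392093  -0.82396355 -4.84300743]
0.0195 [0.8 0.2 2. ] [ 0.0001 -0.      0.0002]
0.018 [0.4 0.6 0.5] [-0.0002  0.     -0.0001]
0.0165 [ 1.3 -0.1  1.6] [-0.0002 -0.     -0.0002]
0.015 [1.  1.3 1.6] [-0.0001 -0.     -0.0002]
0.0135 [1.6 0.4 0.6] [-0.0001  0.     -0.0002]
0.012 [1.  0.5 0.7] [-0.0001  0.     -0.0002]
0.0105 [0.9 1.7 1. ] [-0.0001 -0.     -0.0002]
0.009 [0.4 0.5 0.2] [-0.0001  0.     -0.0001]
0.0075 [1.1 1.2 0.4] [-0.0001  0.     -0.0002]
0.006 [1.7 1.1 1.1] [-0.0001 -0.     -0.0002]
0.0045 [0.4 0.5 1. ] [-0.0002  0.     -0.0002]
0.003 [ 0.8  0.2 -0.4] [-0.0001  0.     -0.0001]
0.0015 [0.9 0.8 1. ] [-0.      0.     -0.0001]
0.0 [0.2 0.9 5.3] [ 0.0003 -0.      0.0005]
13.35
```

```bash
python3 - <<'E'
from h import *
from cell import manip,cams
manip.set_gripper(.062)
s=manip.state();print(s["clock"],s["contact_force"],s["gripper_width"])
p=s["tool_pos"];_,xp,zp=rotc(np.radians(3.9))
manip.move_linear(p+.06*zp,rate=.12)
manip.set_gripper(.0)
q=loc(.01,.0,0);Rm=rotc(0)[0].as_rotvec()
manip.move_linear([q[0]-.04,q[1],.19],rate=.2,rot=Rm)
manip.dwell(.2)
s=manip.state();c=cams.capture("wrist");print(s["clock"],s["tool_pos"],s["contact_force"],s["gripper_width"])
np.savez("w3.npz",Tw=camT(c,s),**c);cv2.imwrite("pics/w3.png",c["image"])
c=cams.capture("side");np.savez("side3.npz",**c);cv2.imwrite("pics/side3.png",cv2.resize(c["image"][60:260,180:420],None,fx=3,fy=3,interpolation=cv2.INTER_CUBIC))
E
```

```text
13.7917 [-0.01550755 -0.1122788  -0.24873519] 0.06193587731753226
16.35 [0.56846958 0.05773426 0.1880668 ] [ 0.6570447  -0.20718235 -0.19454359] 0.0006232950483173168
```

View pics/w3.png

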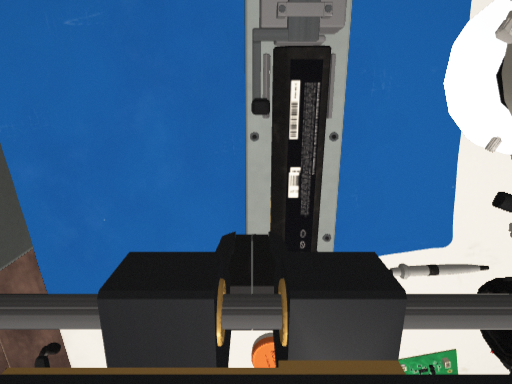

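View pics/side3.png

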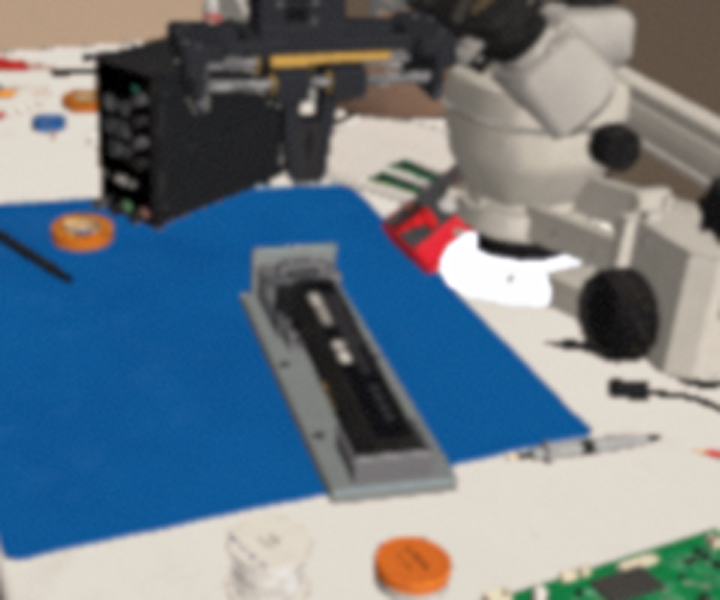

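```bash
python3 - <<'E'
from h import *
c=dict(np.load("w3.npz"));T=c["Tw"];W=cloud(c,T)
L=(W-SEAT)*1000;lx=L@EX;ly=L@EY;z=L[...,2]
ok=(c["z_map"]>0)&(z<90)
def prof(a,lo,hi,b,blo,bhi,st=2):
    out=[]
    for t in range(lo,hi,st):
        m=ok&(a>=t)&(a<t+st)&(b>blo)&(b<bhi)
        if m.sum()>1:out.append((t+st/2,round(float(np.median(z[m])),1)))
    print(*out)
prof(lx,-60,60,ly,-4,4,10);prof(lx,90,140,ly,-4,4)
print("post x");prof(lx,55,90,ly,29,37);print("post y");prof(ly,20,45,lx,66,72,1)
print("y at 85-95");prof(ly,-35,45,lx,84,95,1)
print("y at 0-20");prof(ly,-35,45,lx,-10,10,1)
E
```

```text
(-55.0, 26.1) (-45.0, 26.8) (-35.0, 27.5) (-25.0, 28.2) (-15.0, 28.8) (-5.0, 29.5) (5.0, 30.2) (15.0, 31.1) (25.0, 31.6) (35.0, 32.3) (45.0, 32.9) (55.0, 33.7)
(91.0, 35.9) (93.0, 36.1) (95.0, 36.5) (97.0, 36.7) (99.0, 36.5) (101.0, 36.8) (103.0, 36.7) (105.0, 37.1) (107.0, 37.0) (109.0, 37.1) (111.0, 37.5) (113.0, 37.4) (115.0, 36.8) (119.0, 32.5) (121.0, 18.2) (123.0, 35.5) (125.0, 35.4) (127.0, 35.7) (129.0, 35.3) (131.0, 35.2) (133.0, 35.5) (135.0, 35.6) (137.0, 38.9) (139.0, 39.5)
post x
(56.0, -0.8) (58.0, -0.7) (60.0, -0.5) (62.0, 17.9) (64.0, 54.8) (66.0, 55.7) (68.0, 55.7) (70.0, 55.7) (72.0, 55.7) (74.0, 55.0) (76.0, 50.5) (78.0, 18.4) (80.0, 19.5) (82.0, 17.1) (84.0, 18.4) (86.0, 19.6) (88.0, 20.2) (90.0, 19.4)
post y
(20.5, 24.9) (21.5, 23.8) (22.5, 0.1) (23.5, -0.2) (26.5, 53.5) (27.5, 55.0) (28.5, 55.5) (29.5, 55.1) (30.5, 55.3) (31.5, 55.5) (32.5, 56.2) (33.5, 55.6) (34.5, 56.2) (35.5, 55.4) (36.5, 55.9) (37.5, 55.6) (38.5, 55.3) (39.5, 54.6) (40.5, -0.5) (41.5, -1.0) (42.5, -0.3) (43.5, -0.7) (44.5, -1.2)
y at 85-95
(-30.5, 17.5) (-29.5, 18.3) (-28.5, 18.6) (-27.5, 18
[... 1212 characters left out ...]
5, 29.9) (-8.5, 29.9) (-7.5, 29.8) (-6.5, 29.8) (-5.5, 29.4) (-4.5, 30.2) (-3.5, 30.0) (-2.5, 29.8) (-1.5, 29.9) (-0.5, 30.1) (0.5, 29.7) (1.5, 30.0) (2.5, 29.8) (3.5, 30.0) (4.5, 30.0) (5.5, 29.5) (6.5, 29.7) (7.5, 29.8) (8.5, 29.7) (9.5, 29.3) (10.5, 28.7) (11.5, 28.0) (12.5, 27.2) (13.5, 26.1) (14.5, 25.0) (15.5, 24.4) (16.5, 23.6) (17.5, 22.5) (18.5, 21.6) (19.5, 21.2) (20.5, 20.0) (21.5, 17.5) (22.5, -0.4) (23.5, -0.8) (24.5, -0.7) (25.5, -0.5) (26.5, -0.5) (27.5, -0.8) (28.5, -0.6) (29.5, -0.3) (30.5, -0.9) (31.5, -0.5) (32.5, -0.4) (33.5, -0.6) (34.5, -0.3) (35.5, -0.5) (36.5, -0.5) (37.5, -0.3) (38.5, -0.8) (39.5, -1.0) (40.5, -0.7) (41.5, -0.6) (42.5, -1.0) (43.5, -0.3) (44.5, -1.0)
```

```bash
cat >> h.py <<'E'
def F(manip,n=4):
    f=[]
    for i in range(n):
        manip.dwell(.02);s=manip.state();f.append(s["contact_force"])
    f=np.mean(f,0);return np.array([f@EX,f@EY,f[2]]),s
E
python3 - <<'E'
from h import *
from cell import manip
Rm=rotc(0)[0].as_rotvec()
a=loc(.096,.019,0)
manip.move_pose([a[0]-.04,a[1],.11],Rm)
manip.move_linear([a[0],a[1],.105],rate=.1)
f0,s=F(manip,8);print(s["clock"],f0.round(1),s["tool_pos"])
manip.move_linear([a[0],a[1],.014+.042],rate=.08)
z=.042
while z>.026:
    z-=.0005 if z<.031 else .001
    manip.move_linear([a[0],a[1],.014+z],rate=.03)
    f,s=F(manip,3);d=f-f0;print(round(z*1e3,1),d.round(1),((s["tool_pos"][2]-.014)*1e3).round(2))
    if d[2]>13 :break
print(s["clock"])
E
```

```text
17.6833 [-0.5  0.1  0.1] [0.59844982 0.14544287 0.10509867]
41.0 [ 0.4 -0.4  0.1] 41.55
40.0 [ 0.5 -0.3 -0.4] 40.03
39.0 [ 0.6 -0.2 -0.1] 38.91
38.0 [0.2 0.2 0.2] 37.93
37.0 [ 0.5 -0.2 -0.5] 36.93
36.0 [ 0.8  0.3 -0.2] 35.94
35.0 [0.3 0.2 1.5] 35.27
34.0 [0.7 0.6 2.1] 34.2
33.0 [1.5 0.2 2.8] 33.15
32.0 [1.6 0.5 3.8] 32.12
31.0 [ 3. -0.  4.] 31.16
30.5 [4.  0.2 4.5] 30.64
30.0 [ 3.9 -0.   3.9] 30.11
29.5 [4.2 0.2 4.4] 29.56
29.0 [4.9 0.1 4.3] 29.09
28.5 [ 4.5 -0.2  5.2] 28.64
28.0 [4.4 0.9 5.2] 28.2
27.5 [4.4 0.8 7.3] 28.04
27.0 [4.3 2.2 9.6] 27.91
26.5 [ 3.8  3.1 10.9] 27.85
26.0 [ 3.9  4.1 13.2] 27.65
24.75
```

```bash
python3 - <<'E'
from h import *
from cell import manip,cams
s=manip.state();c=cams.capture("wrist");print(s["clock"],s["contact_force"])
np.savez("w4.npz",Tw=camT(c,s),**c);cv2.imwrite("pics/w4.png",c["image"])
T=camT(c,s);W=cloud(c,T)
L=(W-SEAT)*1000;lx=L@EX;ly=L@EY;z=L[...,2]
ok=(c["z_map"]>0)&(z<60)
def prof(a,lo,hi,b,blo,bhi,st=2):
    out=[]
    for t in range(lo,hi,st):
        m=ok&(a>=t)&(a<t+st)&(b>blo)&(b<bhi)
        if m.sum()>3:out.append((t+st/2,round(float(np.median(z[m])),1)))
    print(*out)
prof(lx,-110,140,ly,-10,0,4)
prof(lx,60,140,ly,-16,-10,4)
E
```

```text
24.75 [-3.94120352  4.2777698  13.38483825]
(96.0, 29.5) (100.0, 29.6) (104.0, 29.8) (108.0, 29.7) (112.0, 29.8) (116.0, 29.2) (120.0, 35.4) (124.0, 35.6) (128.0, 35.5) (132.0, 35.5) (136.0, 36.1) (140.0, 39.3)
(98.0, 29.5) (102.0, 29.8) (106.0, 29.7) (110.0, 29.9) (114.0, 30.0) (118.0, 28.1) (122.0, 35.5) (126.0, 35.4) (130.0, 35.2) (134.0, 34.8) (138.0, 39.3)
```

View pics/w4.png

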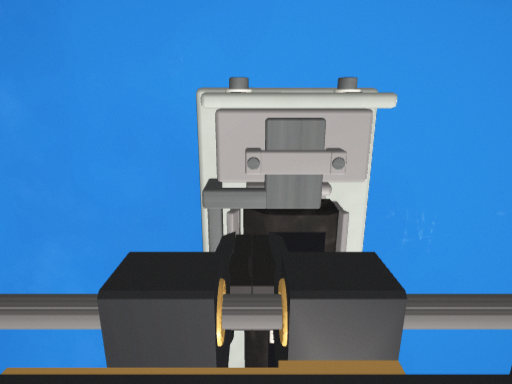

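```bash
python3 - <<'E'
from h import *
from cell import manip,cams
a=loc(.096,.019,0);f0=np.array([-.5,.1,.1])
for z in(.0255,.025,.0245,.024):
    manip.move_linear([a[0],a[1],.014+z],rate=.03)
    f,s=F(manip,3);d=f-f0;t=s["tool_pos"]-SEAT;print(round(z*1e3,1),d.round(1),(t@EX*1e3).round(2),(t@EY*1e3).round(2),(t[2]*1e3).round(2))
    if d[2]>20:break
s=manip.state();c=cams.capture("wrist");print(s["clock"])
T=camT(c,s);W=cloud(c,T)
L=(W-SEAT)*1000;lx=L@EX;ly=L@EY;z=L[...,2]
ok=(c["z_map"]>0)&(z<60)
for lo,hi in((98,102),(102,106),(106,110),(110,114),(122,130)):
    m=ok&(lx>lo)&(lx<hi)&(ly>-14)&(ly<0);print(lo,z[m].mean().round(2))
m=ok&(lx>98)&(lx<114)&(ly>-15)&(ly<-2);print(np.linalg.lstsq(np.c_[lx[m],ly[m],np.ones(m.sum())],z[m],rcond=None)[0])
m=ok&(lx>135)&(lx<155)&(ly>15)&(ly<35);print("bracket slope",np.linalg.lstsq(np.c_[lx[m],ly[m],np.ones(m.sum())],z[m],rcond=None)[0])
E
```

```text
25.5 [ 4.1  4.  14.5] 96.48 18.7 27.35
25.0 [ 4.   4.6 15.4] 96.65 18.66 27.03
24.5 [ 4.5  5.1 16.5] 96.82 18.6 26.78
24.0 [ 4.9  5.2 17.1] 96.92 18.56 26.53
26.0
98 28.48
102 28.52
106 28.48
110 28.36
122 35.52
[-1.48564140e-02  5.32671767e-03  3.00648346e+01]
bracket slope [-0.19988212 -0.41106251 70.61407077]
```

```bash
python3 - <<'E'
from h import *
from cell import manip,cams
a=loc(.096,.019,0);f0=np.array([-.5,.1,.1])
for z in(.0235,.023,.0225,.022):
    manip.move_linear([a[0],a[1],.014+z],rate=.03)
    f,s=F(manip,3);d=f-f0;t=s["tool_pos"]-SEAT;print(round(z*1e3,1),d.round(1),(t@EX*1e3).round(2),(t@EY*1e3).round(2),(t[2]*1e3).round(2))
    if d[2]>20.5:break
s=manip.state();c=cams.capture("wrist");print(s["clock"])
T=camT(c,s);W=cloud(c,T)
L=(W-SEAT)*1000;lx=L@EX;ly=L@EY;z=L[...,2]
ok=(c["z_map"]>0)&(z<60)
for lo,hi in((98,102),(102,106),(106,110),(110,114),(122,130)):
    m=ok&(lx>lo)&(lx<hi)&(ly>-14)&(ly<0);print(lo,z[m].mean().round(2))
E
```

```text
23.5 [ 4.7  7.1 20.2] 96.95 18.57 26.42
23.0 [ 4.7  8.  22.3] 96.96 18.52 26.38
26.65
98 28.37
102 28.44
106 28.39
110 28.28
122 35.55
```

```bash
python3 - <<'E'
from h import *
from cell import manip,cams
f0=np.array([-.5,.1,.1])
x=.096;z=.023
while x>.078:
    x-=.001
    manip.move_linear(loc(x,.019,z),rate=.02)
    f,s=F(manip,2);d=f-f0;t=s["tool_pos"]-SEAT;print((x*1e3).__round__(1),d.round(1),(t@EX*1e3).round(2),(t@EY*1e3).round(2),(t[2]*1e3).round(2))
    if d[0]>18 or d[2]>26 or d[2]<14:break
print(s["clock"])
E
```

```text
95.0 [ 6.9  7.5 20. ] 96.76 18.26 26.41
94.0 [ 9.4  6.8 20.2] 96.45 17.9 26.53
93.0 [11.3  6.8 21.1] 96.13 17.77 26.73
92.0 [13.1  7.5 21. ] 95.75 17.74 26.89
91.0 [13.7  7.7 21.7] 95.23 17.69 27.02
90.0 [15.5  7.7 21.2] 94.55 17.59 27.2
89.0 [16.1  8.  21.1] 93.86 17.55 27.25
88.0 [16.3  7.8 22. ] 92.93 17.44 27.25
87.0 [16.5  7.6 21. ] 91.94 17.35 27.3
86.0 [17.1  7.5 21.8] 91.14 17.29 27.37
85.0 [16.8  7.6 20.7] 89.99 17.19 27.39
84.0 [17.   6.8 20.8] 88.92 17.08 27.41
83.0 [16.6  6.6 21.2] 87.92 16.99 27.4
82.0 [16.3  6.5 20.5] 86.74 16.92 27.4
81.0 [16.8  6.7 21.5] 85.82 16.87 27.39
80.0 [17.1  6.2 20.4] 85.08 16.84 27.39
79.0 [17.  6. 21.] 84.01 16.84 27.35
78.0 [17.6  5.8 19.8] 83.01 16.81 27.34
31.8
```

```bash
python3 - <<'E'
from h import *
from cell import manip,cams
f0=np.array([-.5,.1,.1])
x=.078;z=.023
while x>.071:
    x-=.001
    manip.move_linear(loc(x,.019,z),rate=.03)
    f,s=F(manip,2);d=f-f0;t=s["tool_pos"]-SEAT;print((x*1e3).__round__(1),d.round(1),(t@EX*1e3).round(2),(t@EY*1e3).round(2),(t[2]*1e3).round(2))
    if d[0]>25 or d[2]>26 or d[2]<14:break
s=manip.state();c=cams.capture("wrist");print(s["clock"])
np.savez("w5.npz",Tw=camT(c,s),**c);cv2.imwrite("pics/w5.png",c["image"])
T=camT(c,s);W=cloud(c,T)
L=(W-SEAT)*1000;lx=L@EX;ly=L@EY;z=L[...,2]
ok=(c["z_map"]>0)&(z<60)
for lo in range(100,132,2):
    m=ok&(lx>lo)&(lx<lo+2)&(ly>-10)&(ly<0)
    if m.sum()>2:print(lo+1,np.median(z[m]).round(1),end="; ")
E
```

```text
77.0 [17.3  6.  20.6] 81.99 16.81 27.29
76.0 [16.9  5.4 19.3] 80.92 16.78 27.24
75.0 [16.5  5.9 20.1] 79.83 16.74 27.24
74.0 [15.9  5.8 20.6] 78.68 16.75 27.21
73.0 [16.5  5.4 18.8] 77.67 16.71 27.2
72.0 [16.9  5.4 18.9] 76.65 16.68 27.14
71.0 [15.8  4.8 19.3] 75.48 16.69 27.12
33.7833
101 29.7; 103 29.9; 105 29.8; 107 29.8; 109 35.0; 111 35.5; 113 35.7; 115 35.6; 117 35.7; 119 35.5; 121 35.7; 123 35.5; 125 35.6; 127 35.6; 129 35.6; 131 35.4;
```

View pics/w5.png

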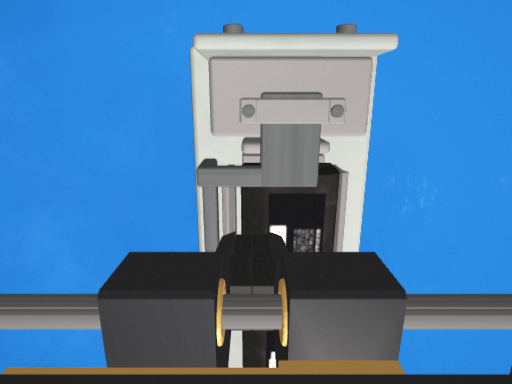

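```bash
python3 - <<'E'
from h import *
from cell import manip,cams
f0=np.array([-.5,.1,.1])
x=.071;z=.023
while x>.062:
    x-=.0006
    manip.move_linear(loc(x,.019,z),rate=.02)
    f,s=F(manip,3);d=f-f0;t=s["tool_pos"]-SEAT;print((x*1e3).__round__(1),d.round(1),(t@EX*1e3).round(2),(t@EY*1e3).round(2),(t[2]*1e3).round(2))
    if d[0]>24.5 or d[2]>26:break
s=manip.state();c=cams.capture("wrist");print(s["clock"])
T=camT(c,s);W=cloud(c,T)
L=(W-SEAT)*1000;lx=L@EX;ly=L@EY;z=L[...,2]
ok=(c["z_map"]>0)&(z<60)
for lo in range(96,118,1):
    m=ok&(lx>lo)&(lx<lo+1)&(ly>-10)&(ly<0)
    if m.sum()>2:print(lo+.5,np.median(z[m]).round(1),end="; ")
E
```

```text
70.4 [16.   5.3 18.9] 74.87 16.71 27.1
69.8 [15.9  5.  18.6] 74.32 16.69 27.08
69.2 [16.   4.9 18.8] 73.68 16.69 27.05
68.6 [16.5  5.  18.9] 73.21 16.68 27.06
68.0 [18.7  4.8 18.6] 73.17 16.69 27.07
67.4 [20.6  5.1 18.1] 73.13 16.65 27.1
66.8 [22.2  5.6 18.2] 73.03 16.65 27.09
66.2 [24.2  5.2 17.9] 73.02 16.66 27.12
65.6 [26.   4.8 17.6] 72.96 16.66 27.13
36.5333
96.5 29.6; 97.5 29.7; 98.5 29.7; 99.5 29.6; 100.5 29.6; 101.5 29.8; 102.5 29.8; 103.5 29.8; 104.5 30.0; 105.5 30.3; 106.5 34.1; 107.5 35.0; 108.5 35.4; 109.5 35.6; 110.5 35.6; 111.5 35.4; 112.5 35.6; 113.5 35.5; 114.5 35.4; 115.5 35.6; 116.5 35.5; 117.5 35.7;
```

```bash
python3 - <<'E'
from h import *
from cell import manip,cams
f0=np.array([-.5,.1,.1])
for x,z in((.069,.023),(.0705,.025),(.0725,.0275),(.0735,.0300),(.0755,.034)):
    manip.move_linear(loc(x,.019,z),rate=.02)
    f,s=F(manip,2);d=f-f0;t=s["tool_pos"]-SEAT;print(x,d.round(1),(t@EX*1e3).round(2),(t@EY*1e3).round(2),(t[2]*1e3).round(2))
manip.move_linear(loc(.078,.019,.085),rate=.1)
p=manip.state()["tool_pos"]
manip.move_linear([p[0]-.05,p[1]-.07,.18],rate=.2)
manip.dwell(.2)
s=manip.state();c=cams.capture("wrist");print(s["clock"],s["contact_force"].round(1))
np.savez("w6.npz",Tw=camT(c,s),**c);cv2.imwrite("pics/w6.png",c["image"])
T=camT(c,s);W=cloud(c,T)
L=(W-SEAT)*1000;lx=L@EX;ly=L@EY;z=L[...,2]
ok=(c["z_map"]>0)&(z<60)
for lo in range(-40,120,4):
    m=ok&(lx>lo)&(lx<lo+4)&(ly>-10)&(ly<0)
    if m.sum()>2:print(lo+2,np.median(z[m]).round(1),end="; ")
m=ok&(z>45)&(lx>40)&(lx<90)&(ly>25)&(ly<41);print("post",np.percentile(lx[m],[2,98]))
c=cams.capture("side");cv2.imwrite("pics/side6.png",cv2.resize(c["image"][60:260,180:420],None,fx=3,fy=3,interpolation=cv2.INTER_CUBIC))
E
```

```text
0.069 [14.4  5.  18.8] 73.11 16.69 27.08
0.0705 [11.1  0.8 10.3] 73.12 16.9 27.35
0.0725 [ 6.1 -1.2  5. ] 73.16 18.2 27.94
0.0735 [ 4.1 -1.2  0.3] 73.17 19.59 29.32
0.0755 [ 0.5  0.2 -0.5] 75.11 19.3 33.83
39.9083 [ 0.6 -0.3  0.9]
-38 25.0; -34 25.1; -30 25.4; -26 25.4; -22 25.6; -18 25.7; -14 25.9; -10 26.0; -6 26.1; -2 26.2; 2 26.3; 6 26.7; 10 26.6; 14 26.7; 18 27.3; 22 27.2; 26 27.5; 30 27.5; 34 27.5; 38 27.8; 42 27.9; 46 28.2; 50 28.2; 54 28.4; 58 28.6; 62 28.8; 66 28.8; 70 29.1; 74 29.2; 78 29.3; 82 29.6; 86 29.5; 90 29.9; 94 30.2; 98 30.2; 102 30.2; 106 31.3; 110 35.3; 114 35.4; 118 35.5; post [51.09147878 62.80401018]
```

View pics/w6.png

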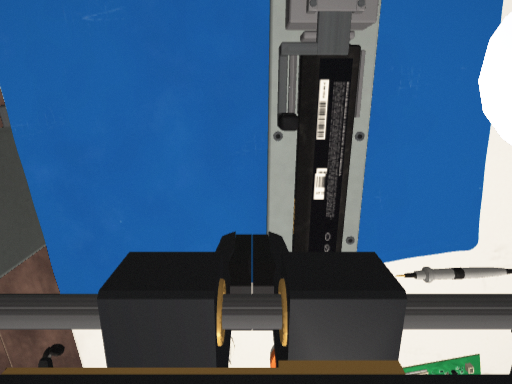

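View pics/side6.png

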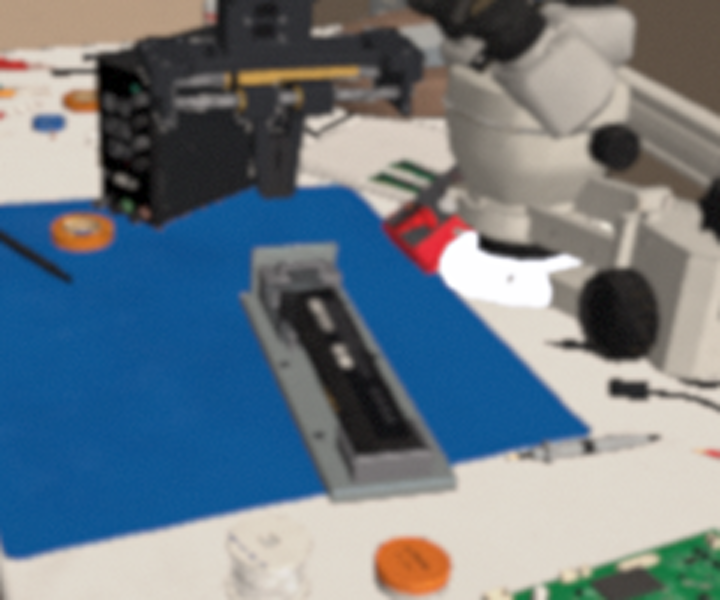

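```bash
python3 - <<'E'
from cell import manip,order
print(order.close_job(),manip.state()["clock"])
E
```

```text
the job is handed in; nothing more can be done
the job is handed in; nothing more can be done
```

The pack is in the cradle, right side up, with the keeper pushed fully home and its tongue over the pack's latch end. I handed the job in at about 40 s.

**Laying in:** I gripped the pack across its width with 27 N. I laid it in already tilted 3.9°, so it met the pad and the contact block with about 5 N.

**Seating:** I pressed with the shut fingers.
- The spring gave up to about 5 N, then a slower climb to about 17 N as the pack levelled onto the rests. After that came a hard stop at about 22 N.
- With the pack held down, the wrist camera showed its top level and about 2 mm below the tongue.

**Keeper:** Still pressing at 18–21 N, I slid the tips along until the post stopped.
- The horizontal force rose from about 16 N, mostly the tips rubbing on the pack, to 26 N. The post itself took an estimated 10 N.
- The wrist image showed the post had moved about 14 mm.

**After letting go:** The pack stayed trapped under the tongue, with its end risen about 2 mm against it as expected. The robot was clear and touching nothing. I saw nothing around the cradle moved in the side picture, but did not measure it.

**Disagreements:**
- **Camera positions:** cradle estimates from the three cameras differed by 2–3 mm, and the wrist depth read about 1 mm high. The fit and the forces agreed with the wrist values.
- **Pack lift during the slide:** the pack's end lifted about 1.4 mm under the tongue while the tips moved along. This was once the tongue was already over it.
- **Joint readings:** I could not read the contact block or keeper joints directly.

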